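# Lay the tall carton down and seat it in its bay

## Robot

A 6-joint arm with a two-finger parallel gripper is mounted at the origin on the work surface. World frame = base frame: x ahead of the robot, y to its left, z up, the work surface at z = 0. Lengths are in m, angles in degrees, forces in N, time in s.
With the tool pointing down it reaches from about 0.4 to 0.825 m from the base axis. Payload 7 kg.
Tool frame: the origin (TCP) lies at the centre of the arm's flange, where the gripper is bolted on; the fingertips stand 178 mm ahead of it and the grasp point (between the pads) lies 159 mm ahead of it (ctrl.hold_point_z is the distance from the TCP to the grasp point, in m); z points along the fingers, y is the line along which they close (so a half turn about z gives the same grasp; the last joint's range is limited). The gripper opens to 88 mm and grips with 3 to 60 N. Pads are 19 mm wide; open, the fingers measure 130 mm over their backs; the gripper's body (78 mm by 193 mm) begins 47 mm behind the grasp point.
Start: joints at [-51.217, 20.546, 0.682, 0, -70.136, -16.507], TCP at [0.256, -0.625, 0.405] pointing down, gripper open.
Joint ranges: [-176.03, 176.03], [-82.01, 121.73], [-58.28, 71.71], [-173.87, 95.51], [-174.79, -0.11], [-173.66, 173.66]. Speed limits (degrees/s): [136.94, 136.94, 172.46, 180, 180, 180].

## Interface

Orientations are given as [roll, pitch, yaw] about the fixed x, y, z axes, in that order (R = Rz(yaw) Ry(pitch) Rx(roll)).
In Python, from plant import ctrl gives the robot as it stands.
- The arm moves only by the shell command python3 -m inch 'ROWS'. ROWS is JSON, one flat list of numbers, 7 for each row, row after row: the closure, from 0 (fully open) to 1 (shut), then the shift along the tool's x, y, z in mm, then the turn, a rotation vector about the tool's x, y, z in degrees. In form: [hand, x, y, z, wx, wy, wz, hand, x, y, z, wx, wy, wz, ...]. A call has 1 to 5 rows; each row is the pose to reach, as a shift and turn from the pose commanded when the call began, along the tool's axes at that moment; what a row does not reach only later rows make up. A row lasts 1/10 s, in which the tool goes at most 50 mm and 8.59 degrees, less where a joint would pass 70% of its speed; a pose out of reach is approached as far as the arm can. A call with a gripper value outside its range is refused whole. The fingers move at their own pace and stop on an object; the grip force is fixed at half the most. Time passes only in rows, so rows that repeat a pose let the fingers close. It gives the time, the measured TCP pose, the force, the opening and the grip force at its end, in the units of the state.
- ctrl.get_obs(): the state, without advancing time (a new reading comes with each control period).
- ctrl.snapshot(name): name is "scene" or "top" or "wrist"; returns a dict with "frame" (420x560x3 uint8, red, green, blue), "K" (3x3 intrinsics, pixels), "R" (3x3) and "t" (3): a world point X has camera coordinates R X + t. Camera axes: x right, y down, z forward; pixel columns grow to the right and rows downward; lengths in m; the calibration is good to about 2 mm. A picture is of the moment at which its call begins. There is no depth.
- ctrl.close_job(): hands the job in; it is judged then, once.
Trained networks look in a picture, given as the dict that the camera call returned (one of the last four; its "shot" number tells which), for a name from the list of things; names that differ only in an ending like _2 or _b are one class to them, and where a whole thing is asked for, a point or a joint stands for the part that bears it (a point fixed in the world has none). Each returns a list of dicts, best first, with "p" (0 to 1); they miss things now and then, are a little off and sometimes report something else, mostly with a low value. They report only what shows in the picture. A call takes as long as a camera call. They do not tell look-alikes from the thing itself.
- ctrl.recognise(picture, thing): "location" ([x, y, z] in m, in world coordinates, good to about 4 mm: the middle of the surface that is visible of it).
- ctrl.trace(picture, thing): "pixels" (420x560 bool, what is visible of it).
- ctrl.mark_of(picture, thing): "location" ([x, y, z] in m, in world coordinates, good to about 4 mm: a listed point, or the origin of a listed thing).
The state is a dict: "clock": time; "joint_pos": joint angles; "qvel": joint speeds; "tau": joint torques, N m; "tool_pos": TCP position; "orientation": TCP orientation; "force": force on the tool from outside, world axes, zero at the start; "moment": the same for the moment, N m; "opening": finger opening in m; "gripper_force": force on a finger pad.
Only numpy, scipy, OpenCV 4.12 (cv2) and the standard library are available. Lean on these libraries where they do the work, as an engineer would, in place of code of your own. Each camera call takes 0.05 s, during which the arm holds its last target. There are 200 camera calls.

## Task

Tip the tall brown carton with the red band over towards the mouth of the low wooden bay so that it lies flat on its broad face, then slide it top end first along the bay until it bears snugly on the stop's rubber pad: keep pressing lightly for a moment so that it is truly seated, then let go and leave it there. Do not push the stop back or crush the carton, and leave the other things on the worktop where they are.

Things in the scene. Friction and masses are not known exactly. Their poses are not given: they have to be found in the camera images.
- carton: Tall carton, brown with a red band near the top and dotted white panels on its broad faces: 88 mm deep (x), 118 wide (y), 200 tall (z), 0.3 to 0.65 kg, evenly filled; too deep to grasp. Origin: centre of its underside, z to its top. It starts upright before the bay's mouth, x within 5 degrees of the bay's x. Thin card: pushed with over 25 N by the robot it is crushed.
- carton_mid (a point): Centre of the carton, half-way up; axes as the carton's. Broad faces at its +x and -x: tipped towards the bay it lies on its +x face, 88 mm high, its z axis pointing into the bay, and the carton's origin is then the middle of the end left to push, 44 mm above the worktop. Sliding it takes 1.5 to 8 N, the guides may add a little.
- carton_top (a point): Centre of the carton's top face (200 mm from its origin along z); the leading end when it is slid in. Axes as the carton's.
- bay: The bay, fixed to the worktop: two pale wooden rails 45 mm high, 14 mm thick, 136 mm apart inside, running along its x axis from the mouth (x = 0) to x = 290 mm, with no floor. Its origin is on the worktop at the middle of the mouth; x points into the bay, z up. From the mouth two guides 45 mm high flare outwards to x = -65 mm, where they are about 200 mm apart inside.
- stop: Adjustable stop between the rails: brown wooden block 30 mm thick, 132 wide, 69 high, orange knob on top. Origin: on the worktop at the middle of its front face (towards the mouth); x points into the bay. It stands 180 to 225 mm in from the mouth. Friction alone holds it: pressed with more than about 15 N it slips back. To seat, the carton must bear on its pad with at least 3 N.
- stop_knob (a point): Top of the stop's orange knob, 15 mm behind the block's front face, 83 mm up. The stop's black rubber pad, 100 mm wide, 17 to 67 mm above the worktop, is screwed out ahead of the block: its face lies somewhere 7 to 37 mm in front of the block's front face, different each time and not measured, so it has to be felt.
- vanilla: Bystander: amber bottle with black cap, 48 mm across, 140 mm high, beyond the carton's path. Origin: centre of its underside.
- cup: Bystander: red measuring cup, 62 mm across, 45 mm high, with a flat handle 85 mm long along its -x, beyond the closed end of the bay. Origin: centre of its underside.
- dish: Bystander: small glass dish, 100 mm across, 45 mm high. Origin: centre of its underside.
Mind the look-alikes: they are no part of the job. What is shaped like the carton but pink is not meant.

How it is judged (in metres and radians):
On the way, in this order (a step that is already met when the one before it is completed fails the run):
1. the carton lies flat on its broad face, top end towards the bay, not yet touching the stop (angle between carton's own x axis and vertical above 3 rad and angle between the z axis of carton and the x axis of bay, either way round below 0.6 rad and linear speed of carton below 0.02 m/s and contact force between carton and stop below 0.5 N), for 0.2 s.
2. the carton, lying in the bay, is pressed on the stop's pad with at least 3 N for 0.2 s (angle between carton's own x axis and vertical above 3 rad and contact force between carton and stop above 3 N), for 0.2 s.
At the end, for the whole second after the job is handed in: The carton lies flat on its broad face between the rails (within 0.09 rad of flat, within 0.08 rad of the bay's direction, top end within 14 mm of the bay's centre line), its top end 3 to 41 mm in front of the stop block (at the pad), at rest and released (angle between carton's own x axis and vertical above 3.05 rad and angle between the z axis of carton and the x axis of bay, either way round below 0.08 rad and x of carton_top in the frame of stop between -0.041 and -0.003 m and y of carton_top in the frame of bay between -0.014 and 0.014 m and linear speed of carton below 0.01 m/s and angular speed of carton below 0.1 rad/s); the robot touches nothing.
It fails at once if the stop is pushed more than 2 mm from where it was set (distance of stop from where it was at the start of the episode above 0.002 m).
It fails at once if the robot pushes the carton with more than 25 N (contact force between any of the arm, the fingers and carton above 25 N).
It fails at once if a bystander (vanilla bottle, measuring cup, small dish) is moved more than 30 mm (distance of any of vanilla, cup, dish from where it was at the start of the episode above 0.03 m).
It also fails if it takes over 67 s, if anything falls off the work surface, if the arm or the gripper's body presses on something with over 40 N, if the wrist force passes 120 N, or if a joint passes its speed limit or range.

## Working session

There is one attempt and no reset: what is moved stays moved. The work goes in short steps, Python scripts to look and compute and a shell command to move; the robot and the scene stay as the last step left them, time stands still between calls to the robot, and variables do not carry over. Pictures are saved under pics/ and viewed, at most 10 in all, crops included, and the job is handed in when it is done.

```bash
mkdir -p pics; cat > h.py <<'E'
import numpy as np, cv2
from plant import ctrl
from scipy.spatial.transform import Rotation as Ro
np.set_printoptions(precision=4,suppress=True)
def save(s,n): cv2.imwrite(f'pics/{n}.png',s['frame'][:,:,::-1])
def st():
    o=ctrl.get_obs(); print(o['clock'],np.array(o['tool_pos']),np.array(o['orientation']),'F',np.array(o['force']),'op',o['opening'],'q',np.array(o['joint_pos'])); return o
E
python3 - <<'E'
from h import *
a=ctrl.snapshot('scene');b=ctrl.snapshot('top')
cv2.imwrite('pics/a.png',cv2.resize(np.vstack([a['frame'],b['frame']])[:,:,::-1],(448,600) if 0 else None,fx=.71,fy=.71))
save(a,'scene');save(b,'top')
for s,n in((a,'scene'),(b,'top')):
    print(n, s['K'][0], -s['R'].T@s['t'])
    for t in ['carton','carton_mid','carton_top','bay','stop','stop_knob','vanilla','cup','dish']:
        print(t,[(round(d['p'],2),np.array(d['location'])) for d in ctrl.mark_of(s,t)[:3]])
o=st()
E
```

```text
scene [501.1857   0.     273.1474] [0.3807 0.3696 1.3607]
carton [(0.73, array([ 0.3146,  0.2435, -0.0024])), (0.7, array([0.6588, 0.1958, 0.    ])), (0.63, array([ 0.4849,  0.2293, -0.0007]))]
carton_mid [(0.68, array([0.4792, 0.2365, 0.1016])), (0.57, array([0.6653, 0.1913, 0.0999]))]
carton_top [(0.83, array([0.483 , 0.2294, 0.1969])), (0.64, array([0.3941, 0.4509, 0.2008])), (0.58, array([0.6667, 0.1873, 0.2007]))]
bay []
stop [(0.78, array([ 0.5081, -0.2889,  0.0001]))]
stop_knob [(0.87, array([ 0.5032, -0.3005,  0.0823]))]
vanilla [(0.65, array([0.6687, 0.0171, 0.0041]))]
cup [(0.59, array([ 0.4537, -0.4518, -0.0009]))]
dish [(0.65, array([ 0.791 , -0.1542,  0.0015])), (0.57, array([ 0.4539, -0.4519, -0.0037]))]
top [478.0702   0.     272.0005] [ 0.4829 -0.0078  1.7252]
carton [(0.87, array([0.3105, 0.2412, 0.    ])), (0.78, array([0.4793, 0.2326, 0.0043])), (0.71, array([ 0.3936,  0.4503, -0.0009]))]
carton_mid [(0.86, array([0.481 , 0.2316, 0.1021])), (0.84, array([0.3903, 0.4497, 0.1022])), (0.73, array([0.6624, 0.1923, 0.1029]))]
carton_top [(0.85, array([0.4818, 0.2337, 0.1965])), (0.82, array([0.6615, 0.189 , 0.2007])), (0.65, array([0.3114, 0.2484, 0.2034]))]
bay []
stop [(0.74, array([ 0.5076, -0.2921, -0.0053]))]
stop_knob [(0.77, array([ 0.5063, -0.2991,  0.0838])), (0.64, array([ 0.4542, -0.4522, -0.0041]))]
vanilla [(0.52, array([0.6724, 0.0192, 0.0024]))]
cup []
dish [(0.9, array([ 0.7837, -0.1539,  0.0026]))]
1.0 [ 0.2558 -0.6246  0.4047] [ 179.9964   -0.0006 -157.7231] F [0.2649 1.1424 0.0453] op 0.08766441645932121 q [-51.2178  20.5461   0.6809  -0.0005 -70.1385 -16.5051]
```

View pics/scene.png

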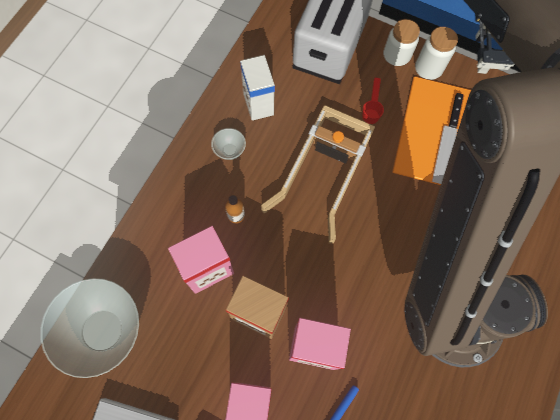

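View pics/top.png

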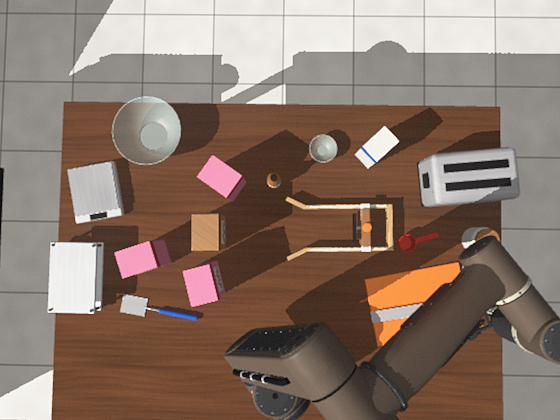

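```bash
cat >> h.py <<'E'
def unproj(s,uv,z):
    uv=np.atleast_2d(uv).astype(float); d=np.c_[uv,np.ones(len(uv))]@np.linalg.inv(s['K']).T@s['R']; c=-s['R'].T@s['t']
    return c+d*((z-c[2])/d[:,2])[:,None]
E
python3 - <<'E'
from h import *
for n in('scene','top'):
    s=ctrl.snapshot(n)
    hsv=cv2.cvtColor(s['frame'],cv2.COLOR_RGB2HSV)
    for r in ctrl.trace(s,'bay')[:2]:
        m=np.array(r['pixels']); print(n,'bay',r['p'],m.sum())
        m&=hsv[...,2]>150
        v,u=np.nonzero(m); P=unproj(s,np.c_[u,v],.045)
        cv2.imwrite(f'pics/m_{n}.png',m*255)
        for y in np.arange(-.4,0.02,.03):
            q=P[abs(P[:,1]-y)<.006][:,0]; q=np.sort(q)
            lo=q[q<.505];hi=q[q>.505]
            f=lambda w:(len(w),)+((round(w.min(),4),round(np.median(w),4),round(w.max(),4)) if len(w) else ())
            print(round(y,3),f(lo),f(hi))
    for r in ctrl.trace(s,'carton_top')[:5]:
        m=np.array(r['pixels']); h=np.median(hsv[m],0)
        if abs(h[0]-15)>8: continue
        # top face: restrict to brown similar
        k=m&(abs(hsv[...,0].astype(int)-h[0])<5)&(abs(hsv[...,2].astype(int)-h[2])<25)
        k=cv2.morphologyEx(k.astype(np.uint8),cv2.MORPH_OPEN,np.ones((5,5)))
        cs=max(cv2.findContours(k,0,2)[0],key=cv2.contourArea)
        P=unproj(s,cs[:,0],.2)[:,:2]
        print(n,r['p'],h,cv2.minAreaRect((P*1000).astype(np.float32)))
E
```

```text
scene bay 0.77 3310
-0.4 (44, np.float64(0.4421), np.float64(0.4717), np.float64(0.5042)) (43, np.float64(0.5056), np.float64(0.5428), np.float64(0.5859))
-0.37 (67, np.float64(0.4263), np.float64(0.4682), np.float64(0.5038)) (68, np.float64(0.5051), np.float64(0.559), np.float64(0.5875))
-0.34 (22, np.float64(0.425), np.float64(0.4328), np.float64(0.5032)) (16, np.float64(0.5058), np.float64(0.5177), np.float64(0.5882))
-0.31 (105, np.float64(0.4237), np.float64(0.4638), np.float64(0.5041)) (102, np.float64(0.5053), np.float64(0.5454), np.float64(0.5898))
-0.28 (30, np.float64(0.4237), np.float64(0.4339), np.float64(0.4635)) (23, np.float64(0.5648), np.float64(0.578), np.float64(0.586))
-0.25 (18, np.float64(0.4224), np.float64(0.4294), np.float64(0.4364)) (23, np.float64(0.568), np.float64(0.5771), np.float64(0.585))
-0.22 (20, np.float64(0.4211), np.float64(0.4281), np.float64(0.435)) (25, np.float64(0.5669), np.float64(0.575), np.float64(0.5841))
-0.19 (20, np.float64(0.4199), np.float64(0.4268), np.float64(0.4337)) (25, np.float64(0.5661), np.float64(0.5753), np.float64(0.5843))
[... 2177 characters left out ...]
 np.float64(0.5828))
-0.1 (13, np.float64(0.4175), np.float64(0.4246), np.float64(0.4316)) (16, np.float64(0.5717), np.float64(0.577), np.float64(0.5824))
-0.07 (20, np.float64(0.403), np.float64(0.4119), np.float64(0.4207)) (16, np.float64(0.5783), np.float64(0.5854), np.float64(0.5959))
-0.04 (14, np.float64(0.3887), np.float64(0.3974), np.float64(0.4062)) (18, np.float64(0.5886), np.float64(0.599), np.float64(0.6061))
-0.01 (0,) (0,)
0.02 (0,) (0,)
top 0.67 [ 14. 120. 198.] ((481.9519348144531, 233.411865234375), (114.68488311767578, 80.21553039550781), 1.4134933948516846)[ WARN:0@1.944] global loadsave.cpp:1063 imwrite_ Unsupported depth image for selected encoder is fallbacked to CV_8U.
```

```bash
cat > d.py <<'E'
import sys
from h import *
# usage d.py x y z yaw : shift (mm) and turn (deg) in tool axes to reach target
o=st(); x,y,z,w=map(float,sys.argv[1:5])
R=Ro.from_euler('xyz',o['orientation'],degrees=True)
T=Ro.from_euler('xyz',[180,0,w],degrees=True)
print('shift',R.inv().apply(np.array([x,y,z])-o['tool_pos'])*1000,'turn',(R.inv()*T).as_rotvec(degrees=True))
E
python3 -m inch '[0,-225,118,-45,0,0,-35,0,-225,118,-45,0,0,-35,0,-225,118,-45,0,0,-35,0,-225,118,-45,0,0,-35,0,-225,118,-45,0,0,-35]'
python3 d.py 0.53 -0.2 0.45 -88.3
```

```text
clock: 1.8
tool_pos: [0.4151, -0.4345, 0.4489]
orientation: [-180.0, -0.0, -122.4]
force: [1.0, -1.2, 0.6]
opening: 0.0877
gripper_force: 0.0
1.8 [ 0.4151 -0.4345  0.4489] [-179.9694   -0.0026 -122.4224] F [ 0.9703 -1.2243  0.5601] op 0.08765404840912126 q [-27.6949  12.1729  -5.1536   0.0054 -72.6431  -4.729 ]
shift [-259.5662   28.7862   -1.1457] turn [ -0.029   -0.0116 -34.1224]
```

```bash
python3 -m inch '[0.3,-260,29,-1,0,0,-34.1,0.3,-260,29,-1,0,0,-34.1,0.3,-260,29,-1,0,0,-34.1,0.3,-260,29,-1,0,0,-34.1,0.3,-260,29,-1,0,0,-34.1]' >/dev/null
python3 -m inch '[0.3,-250,0,0,0,0,0,0.3,-250,0,0,0,0,0,0.3,-250,0,0,0,0,0,0.3,-250,0,0,0,0,0,0.3,-250,0,0,0,0,0]' >/dev/null
python3 -m inch '[0.3,-250,20,0,0,0,0,0.3,-250,20,0,0,0,0,0.3,-250,20,0,0,0,0,0.3,-250,20,0,0,0,0,0.3,-250,20,0,0,0,0]' >/dev/null
python3 d.py 0.479 0.335 0.36 -88.3
```

```text
3.3 [0.4926 0.2884 0.4497] [-179.9609    0.0333  -88.605 ] F [1.9149 0.0988 0.2062] op 0.06148532314254231 q [ 49.9855   9.2215  -8.7475   0.0077 -71.9802 -48.5929]
shift [-46.8814  12.492   89.7057] turn [-0.0392  0.0332 -0.305 ]
```

```bash
python3 -m inch '[0.3,-48,12,0,0,0,-0.3,0.3,-48,12,50,0,0,-0.3,0.3,-48,12,99,0,0,-0.3,0.3,-48,12,99,0,0,-0.3,0.3,-48,12,99,0,0,-0.3]' 
python3 -m inch '[0.3,8,0,0,0,0,0,0.3,16,0,0,0,0,0,0.3,24,0,0,0,0,0,0.3,32,0,0,0,0,0,0.3,40,0,0,0,0,0]'
python3 - <<'E'
from h import *
save(ctrl.snapshot('scene'),'s2')
E
```

```text
clock: 3.8
tool_pos: [0.4806, 0.3343, 0.351]
orientation: [-180.0, -0.1, -88.3]
force: [0.3, 0.6, 0.9]
opening: 0.0614
gripper_force: 0.0
clock: 4.3
tool_pos: [0.4814, 0.2931, 0.3509]
orientation: [-180.0, 0.0, -88.3]
force: [-0.5, -1.0, -0.2]
opening: 0.0613
gripper_force: 0.0
```

View pics/s2.png

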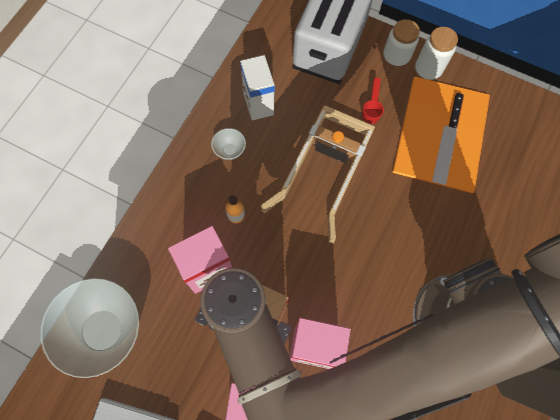

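The scene view shows the gripper (hub at 232,298) behind the carton and between the pink boxes, with nothing disturbed and the bay clear. Now I push to tip it.

```bash

python3 -m inch '[0.3,7,0,0,0,0,0,0.3,14,0,0,0,0,0,0.3,21,0,0,0,0,0,0.3,28,0,0,0,0,0,0.3,35,0,0,0,0,0]' | grep -E 'tool|force'
python3 -m inch '[0.3,7,0,0,0,0,0,0.3,14,0,0,0,0,0,0.3,21,0,0,0,0,0,0.3,28,0,0,0,0,0,0.3,35,0,0,0,0,0]' | grep -E 'tool|force'
python3 -m inch '[0.3,5,0,0,0,0,0,0.3,10,0,0,0,0,0,0.3,15,0,0,0,0,0,0.3,20,0,0,0,0,0,0.3,25,0,0,0,0,0]' | grep -E 'tool|force'
python3 - <<'E'
from h import *
s=ctrl.snapshot('top');save(s,'s3')
for t in ['carton','carton_top']:
    print(t,[(round(d['p'],2),np.array(d['location'])) for d in ctrl.mark_of(s,t)[:4]])
E
```

```text
tool_pos: [0.4824, 0.2586, 0.3503]
force: [-0.5, 0.9, 0.5]
gripper_force: 0.8
tool_pos: [0.4833, 0.2234, 0.35]
force: [0.8, -0.5, -0.5]
gripper_force: 0.1
tool_pos: [0.4841, 0.1988, 0.3502]
force: [-0.4, 0.2, -0.1]
gripper_force: 0.0
carton [(0.94, array([0.4782, 0.2016, 0.0447])), (0.87, array([ 0.6596,  0.1913, -0.0038])), (0.85, array([ 0.3137,  0.2412, -0.0008])), (0.63, array([0.3938, 0.4554, 0.0018]))]
carton_top [(0.83, array([0.311 , 0.2453, 0.202 ])), (0.82, array([0.3968, 0.4539, 0.2029])), (0.74, array([0.6661, 0.1924, 0.1999])), (0.71, array([0.4904, 0.011 , 0.0954]))]
```

View pics/s3.png

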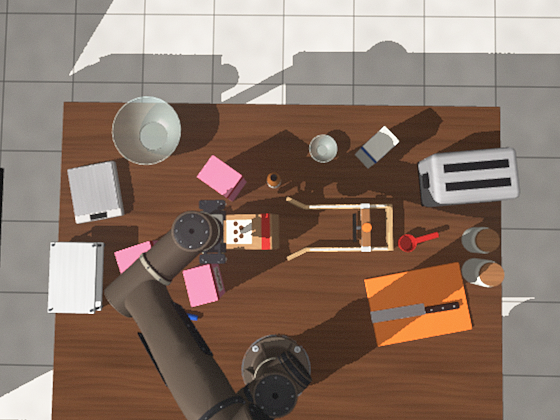

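The carton lies flat, top end at about (272,231), pointing into the bay mouth at about (300,230). The gripper's long body would barely clear the pink boxes at low height, so I'll start the push with the gripper turned 90°.

```bash

python3 -m inch '[1,-25,0,-50,0,0,0,1,-51,0,-50,0,0,-8.5,1,-51,0,-50,0,0,-17,1,-51,0,-50,0,0,-25.5,1,-51,0,-50,0,0,-34]' >/dev/null
python3 -m inch '[1,0,0,0,0,0,-8.5,1,0,0,0,0,0,-17,1,0,0,0,0,0,-25.5,1,0,0,0,0,0,-34,1,0,0,0,0,0,-42]' >/dev/null
python3 -m inch '[1,0,0,0,0,0,-7,1,0,0,0,0,0,-14,1,0,0,0,0,0,-14,1,0,0,0,0,0,-14]' >/dev/null
python3 - <<'E'
from h import *
for n in ('scene','top'):
    s=ctrl.snapshot(n)
    for t in ['carton','carton_mid','carton_top']:
        print(t,[(round(d['p'],2),np.array(d['location'])) for d in ctrl.mark_of(s,t)[:6] if d['location'][2]>.02 and abs(d['location'][0]-.485)<.05])
    hsv=cv2.cvtColor(s['frame'],cv2.COLOR_RGB2HSV)
    for r in ctrl.trace(s,'carton'):
        m=np.array(r['pixels']); v,u=np.nonzero(m); P=unproj(s,np.c_[u,v],.088)
        if abs(P[:,0].mean()-.485)>.03: continue
        for y in np.arange(0,.19,.03):
            q=P[abs(P[:,1]-y)<.006][:,0]
            if len(q): print(n,round(y,2),q.min(),q.max())
        print('y',P[:,1].min(),P[:,1].max())
E
python3 d.py 0.482 0.248 0.23 1.7
```

```text
carton []
carton_mid []
carton_top []
carton [(0.57, array([0.4818, 0.1871, 0.0492]))]
carton_mid []
carton_top []
top 0.0 0.4311575368315298 0.5440462574152723
top 0.03 0.4306507608328577 0.543625966158714
top 0.06 0.43020002508726873 0.5431528560115506
top 0.09 0.42628618005958796 0.5426794464907924
top 0.12 0.42577746107714476 0.5456381267596491
top 0.15 0.42867692553706244 0.5417844106920957
top 0.18 0.42833806735110097 0.5413101347163249
y -0.015180775075650084 0.18529753672549504
7.9 [0.4826 0.2501 0.4002] [179.9969   0.0016   1.6591] F [ 0.4569 -0.4934 -0.093 ] op 0.0002084711615706959 q [ 48.0575   8.3656 -16.3526   0.0011 -65.2852  43.6011]
shift [ -0.6895   2.1072 170.2043] turn [ 0.0031  0.0016 -0.0409]
```

```bash

python3 -m inch '[0,-82,168,0,0,0,0,0,-82,168,0,0,0,0,0,-82,168,0,0,0,0,0,-82,168,0,0,0,0,0,-82,168,0,0,0,0]' >/dev/null
python3 -m inch '[0,0,0,50,0,0,0.2,0,0,0,100,0,0,0.2,0,0,0,150,0,0,0.2,0,0,0,177,0,0,0.2,0,0,0,177,0,0,0.2]'
python3 d.py 0.427 0.08 0.223 1.5
```

```text
clock: 8.9
tool_pos: [0.4046, 0.0793, 0.2202]
orientation: [179.8, 0.3, 1.4]
force: [0.2, -0.7, 0.5]
opening: 0.0749
gripper_force: 0.0
8.9 [0.4046 0.0793 0.2202] [179.7613   0.3447   1.4468] F [ 0.1721 -0.66    0.5178] op 0.07485010766226077 q [ 38.7982   8.7442 -44.8603  -0.0323 -36.8142  52.6753]
shift [22.4026 -0.1556 -2.8984] turn [ 0.2385  0.3448 -0.0524]
```

```bash

python3 -m inch '[0,4,0,0,0,0,0,0,7,0,0,0,0,0,0,9,0,0,0,0,0,0,11,0,0,0,0,0,0,13,0,0,0,0,0]' | grep -E 'pos|^force'
python3 -m inch '[0,2,0,0,0,0,0,0,4,0,0,0,0,0,0,6,0,0,0,0,0,0,8,0,0,0,0,0,0,8,0,0,0,0,0]'| grep -E 'pos|^force'
cat > m.py <<'E'
from h import *
def meas():
    s=ctrl.snapshot('top')
    for r in ctrl.trace(s,'carton'):
        m=np.array(r['pixels']); v,u=np.nonzero(m); P=unproj(s,np.c_[u,v],.088)
        if abs(P[:,0].mean()-.49)>.035: continue
        y0,y1=P[:,1].min(),P[:,1].max(); print('y',y0,y1)
        for y in np.arange(y0+.015,y1-.005,.02):
            q=P[abs(P[:,1]-y)<.008][:,0]; print(round(y,3),q.min(),q.max(),'c',round((q.min()+q.max())/2,4),'bay',round(.5-.0262*(y+.1),4))
    return s
if __name__=='__main__': meas(); st()
E
python3 m.py
```

```text
tool_pos: [0.4184, 0.08, 0.2238]
force: [-4.6, 0.6, 3.6]
tool_pos: [0.4269, 0.0804, 0.2231]
force: [-2.2, -1.2, 0.9]
y -0.01436912949577843 0.18222142962820495
0.001 0.46864499202958076 0.5543336011915526 c 0.5115 bay 0.4974
0.021 0.46831465756107127 0.5540726686854661 c 0.5112 bay 0.4968
0.041 0.46115891045411334 0.5537594286201639 c 0.5075 bay 0.4963
0.061 0.4609929396948083 0.5534460564126658 c 0.5072 bay 0.4958
0.081 0.4709029838949162 0.5531325519793369 c 0.512 bay 0.4953
0.101 0.47724153836329836 0.5528711972186655 c 0.5151 bay 0.4947
0.121 0.47013244472327453 0.5525574501538597 c 0.5113 bay 0.4942
0.141 0.4629686277725655 0.5522435706258734 c 0.5076 bay 0.4937
0.161 0.462636658513981 0.5519295585508002 c 0.5073 bay 0.4932
10.0 [0.4269 0.0804 0.2232] [-179.9949   -0.025     1.4747] F [-1.4305 -0.5372  1.0517] op 0.08749805916182518 q [ 36.8783  10.2683 -42.2127   0.0169 -37.4957  54.583 ]
```

```bash

python3 -m inch '[1,-12,0,0,0,0,0,1,-12,0,-50,0,0,0,1,-12,0,-100,0,0,0,1,-12,0,-150,0,0,0,1,-12,0,-170,0,0,0]' >/dev/null
python3 -m inch '[1,76,-165,0,0,0,0,1,76,-165,0,0,0,0,1,76,-165,0,0,0,0,1,76,-165,0,0,0,0,1,76,-165,0,0,0,0]' >/dev/null
python3 d.py 0.4945 0.240 0.233 1.5
```

```text
11.0 [0.4871 0.2505 0.3924] [-179.9982   -0.0305    1.6081] F [-0.3001 -0.6444 -0.6935] op 0.012984606052034275 q [ 47.7249   9.0783 -16.5584   0.023  -64.3408  43.8732]
shift [  7.0588  10.7167 159.4128] turn [-0.0019 -0.0305  0.1081]
```

```bash

python3 -m inch '[1,7,11,50,0,0,0.1,1,7,11,100,0,0,0.1,1,7,11,150,0,0,0.1,1,7,11,159,0,0,0.1,1,7,11,159,0,0,0.1]' | grep -E 'pos|^force'
python3 -m inch '[1,0,6,0,0,0,0,1,0,12,0,0,0,0,1,0,18,0,0,0,0,1,0,24,0,0,0,0,1,0,30,0,0,0,0]' | grep -E 'pos|^force'
python3 -m inch '[1,0,6,0,0,0,0,1,0,12,0,0,0,0,1,0,18,0,0,0,0,1,0,24,0,0,0,0,1,0,30,0,0,0,0]' | grep -E 'pos|^force'
python3 m.py
```

```text
tool_pos: [0.493, 0.2358, 0.2334]
force: [-0.5, 0.6, 0.2]
tool_pos: [0.4944, 0.2055, 0.235]
force: [-0.0, 0.2, 0.7]
tool_pos: [0.4955, 0.1762, 0.2347]
force: [-0.0, 4.3, 4.7]
y -0.04233675310515328 0.15800946424276588
-0.027 0.4452255852658119 0.5548030487541282 c 0.5 bay 0.4981
-0.007 0.4448906737884391 0.5544901166957646 c 0.4997 bay 0.4976
0.013 0.44455562156579514 0.5541770526900797 c 0.4994 bay 0.497
0.033 0.44422042850913984 0.5538638566536027 c 0.499 bay 0.4965
0.053 0.4438850945296585 0.5536027590394148 c 0.4987 bay 0.496
0.073 0.4435496195384616 0.5532893207294601 c 0.4984 bay 0.4955
0.093 0.43986041624784344 0.5529757501518304 c 0.4964 bay 0.495
0.113 0.43952400182673496 0.5526620472227847 c 0.4961 bay 0.4944
0.133 0.4391874458705959 0.5523482118585114 c 0.4958 bay 0.4939
0.153 0.43901911478897476 0.5520342439751277 c 0.4955 bay 0.4934
12.6 [0.4951 0.1755 0.2343] [179.9942  -0.0052   1.3524] F [0.0833 1.2976 1.5258] op 0.0003230732143730708 q [ 40.9379  16.8324 -30.409    0.0114 -42.7582  50.4061]
```

```bash

for i in 1; do python3 -m inch '[1,0,8,0,0,0,0.1,1,0,16,0,0,0,0.1,1,0,24,0,0,0,0.1,1,0,32,0,0,0,0.1,1,0,40,0,0,0,0.1]' | grep -E 'pos|^force'; done
python3 -m inch '[1,0,8,0,0,0,0,1,0,16,0,0,0,0,1,0,24,0,0,0,0,1,0,32,0,0,0,0,1,0,40,0,0,0,0]' | grep -E 'pos|^force'
python3 -m inch '[1,0,6,0,0,0,0,1,0,12,0,0,0,0,1,0,18,0,0,0,0,1,0,24,0,0,0,0,1,0,30,0,0,0,0]' | grep -E 'pos|^force'
python3 m.py
```

```text
tool_pos: [0.496, 0.1355, 0.2342]
force: [0.5, 4.2, 4.0]
tool_pos: [0.4969, 0.0955, 0.2342]
force: [0.3, 4.8, 4.3]
tool_pos: [0.4975, 0.0657, 0.2342]
force: [-0.3, 6.1, 5.0]
y -0.1514516302313023 0.0413372481092304
-0.136 0.44360745595299245 0.559843781907248 c 0.5017 bay 0.501
-0.116 0.443272615959954 0.5595841542515634 c 0.5014 bay 0.5004
-0.096 0.44293763542440684 0.5627005019929812 c 0.5028 bay 0.4999
-0.076 0.4426025142578474 0.558960675973821 c 0.5008 bay 0.4994
-0.056 0.44226725237169795 0.55864873978552 c 0.5005 bay 0.4989
-0.036 0.44193184967730614 0.5549594653291298 c 0.4984 bay 0.4983
-0.016 0.4416522398061182 0.5546465992131474 c 0.4981 bay 0.4978
0.004 0.44131657873278535 0.5543336011915526 c 0.4978 bay 0.4973
0.024 0.44098077659962415 0.557451765680779 c 0.4992 bay 0.4968
y -0.3180776451174963 -0.25619210897433004
-0.303 0.42258226416246575 0.5863979036298959 c 0.5045 bay 0.5053
-0.283 0.42580470998761155 0.5860922352435093 c 0.5059 bay 0.5048
-0.263 0.4593199153358274 0.5480272759860003 c 0.5037 bay 0.5043
14.2 [0.4971 0.0651 0.2339] [179.9528   0.0782   1.2307] F [1.0614 0.815  0.0888] op 0.0001285006944544619 q [ 29.9601  14.9515 -33.3649   0.0058 -41.7749  61.2663]
```

```bash

python3 -m inch '[1,0,8,0,0,0,0,1,0,16,0,0,0,0,1,0,24,0,0,0,0,1,0,32,0,0,0,0,1,0,40,0,0,0,0]' | grep -E 'pos|^force'
python3 -m inch '[1,0,8,0,0,0,-0.2,1,0,16,0,0,0,-0.2,1,0,24,0,0,0,-0.2,1,0,32,0,0,0,-0.2,1,0,38,0,0,0,-0.2]' | grep -E 'pos|^force'
for i in 1 ; do python3 -m inch '[1,0,1,0,0,0,0,1,0,2,0,0,0,0,1,0,3,0,0,0,0,1,0,4,0,0,0,0]' | grep -E 'pos|^force';done
python3 m.py | tail -1
```

```text
tool_pos: [0.4982, 0.0253, 0.234]
force: [0.1, 2.3, -2.2]
tool_pos: [0.4992, -0.0125, 0.2342]
force: [0.3, 2.7, -1.9]
tool_pos: [0.4994, -0.0156, 0.2342]
force: [-0.2, 2.6, -0.9]
15.7 [ 0.4994 -0.0157  0.2342] [179.9973  -0.0033   1.4916] F [ 0.0317  1.7369 -2.0111] op 6.682182933895515e-05 q [ 20.7722  14.7563 -33.5889   0.0055 -41.6525  70.7152]
```

```bash
ok(){ o=$(cat); echo "$o"|grep -E 'pos|^force'|tr '\n' ' '; echo; echo "$o"|awk -F'[][, ]+' '/^force/{exit !($3<5)}'; }
python3 -m inch '[1,0,1,0,0,0,0,1,0,2,0,0,0,0,1,0,3,0,0,0,0,1,0,4,0,0,0,0]' | ok &&
python3 -m inch '[1,0,1,0,0,0,0,1,0,2,0,0,0,0,1,0,3,0,0,0,0,1,0,4,0,0,0,0]' | ok &&
python3 -m inch '[1,0,1,0,0,0,0,1,0,2,0,0,0,0]' | ok &&
python3 -m inch '[1,0,1,0,0,0,0,1,0,2,0,0,0,0]' | ok &&
python3 -m inch '[1,0,1,0,0,0,0,1,0,2,0,0,0,0]' | ok &&
python3 -m inch '[1,0,1,0,0,0,0,1,0,2,0,0,0,0]' | ok &&
python3 -m inch '[1,0,1,0,0,0,0,1,0,2,0,0,0,0]' | ok &&
python3 -m inch '[1,0,1,0,0,0,0,1,0,2,0,0,0,0]' | ok &&
python3 -m inch '[1,0,1,0,0,0,0,1,0,2,0,0,0,0]' | ok
```

```text
tool_pos: [0.4995, -0.0198, 0.2342] force: [-0.2, 2.3, -1.6] 
tool_pos: [0.4996, -0.0239, 0.2342] force: [-0.0, 2.5, -0.5] 
tool_pos: [0.4996, -0.0259, 0.2342] force: [-0.6, 3.3, -0.6] 
tool_pos: [0.4997, -0.0279, 0.2342] force: [0.6, 2.2, -0.9] 
tool_pos: [0.4998, -0.0299, 0.2342] force: [-0.6, 2.3, -0.5] 
tool_pos: [0.4998, -0.0319, 0.2342] force: [-0.2, 2.0, -0.5] 
tool_pos: [0.4998, -0.0339, 0.2342] force: [-0.1, 2.4, 0.6] 
tool_pos: [0.4999, -0.0359, 0.2342] force: [0.3, 3.0, 0.2] 
tool_pos: [0.4999, -0.0379, 0.2342] force: [-0.7, 3.0, -1.1]
```

```bash
ok(){ o=$(cat); echo "$o"|grep -E 'pos|^force'|tr '\n' ' '; echo; echo "$o"|awk -F'[][, ]+' '/^force/{exit !($3<4.5)}'; }
python3 -m inch '[1,0,1,0,0,0,0]' | ok &&
python3 -m inch '[1,0,1,0,0,0,0]' | ok &&
python3 -m inch '[1,0,1,0,0,0,0]' | ok &&
python3 -m inch '[1,0,1,0,0,0,0]' | ok &&
python3 -m inch '[1,0,1,0,0,0,0]' | ok &&
python3 -m inch '[1,0,1,0,0,0,0]' | ok &&
python3 -m inch '[1,0,1,0,0,0,0]' | ok &&
python3 -m inch '[1,0,1,0,0,0,0]' | ok &&
python3 -m inch '[1,0,1,0,0,0,0]' | ok &&
python3 -m inch '[1,0,1,0,0,0,0]' | ok &&
python3 -m inch '[1,0,1,0,0,0,0]' | ok &&
python3 -m inch '[1,0,1,0,0,0,0]' | ok &&
python3 -m inch '[1,0,1,0,0,0,0]' | ok &&
python3 -m inch '[1,0,1,0,0,0,0]' | ok &&
python3 -m inch '[1,0,1,0,0,0,0]' | ok &&
python3 -m inch '[1,0,1,0,0,0,0]' | ok
```

```text
tool_pos: [0.5, -0.0389, 0.2342] force: [-0.3, 1.9, -0.5] 
tool_pos: [0.5, -0.0399, 0.2342] force: [-0.5, 3.2, 0.3] 
tool_pos: [0.5, -0.0409, 0.2342] force: [-0.1, 3.0, 0.3] 
tool_pos: [0.5, -0.0419, 0.2342] force: [0.5, 2.3, -1.2] 
tool_pos: [0.5001, -0.0429, 0.2342] force: [0.1, 2.0, -0.7] 
tool_pos: [0.5001, -0.0439, 0.2342] force: [-0.4, 2.1, -0.7] 
tool_pos: [0.5001, -0.0449, 0.2342] force: [-0.1, 2.5, -1.3] 
tool_pos: [0.5002, -0.0459, 0.2342] force: [-0.4, 3.0, -1.0] 
tool_pos: [0.5002, -0.0468, 0.2342] force: [-0.9, 7.2, -0.2]
```

```bash

python3 -m inch '[1,0,0.3,0,0,0,0]' | grep -E 'pos|^force'
python3 -m inch '[1,0,0,0,0,0,0]' | grep -E 'pos|^force'
```

```text
tool_pos: [0.5001, -0.0469, 0.2342]
force: [-1.1, 6.6, -0.1]
tool_pos: [0.5001, -0.0468, 0.2342]
force: [-2.2, 6.3, 0.0]
```

```bash
ok(){ o=$(cat); echo "$o"|grep -E 'pos|^force'|tr '\n' ' '; echo; echo "$o"|awk -F'[][, ]+' '/^force/{exit !($3<9)}'; }
python3 -m inch '[1,0,0.5,0,0,0,0]' | ok &&
python3 -m inch '[1,0,0.5,0,0,0,0]' | ok &&
python3 -m inch '[1,0,0.5,0,0,0,0]' | ok
python3 -m inch '[1,0,0,0,0,0,0]' | ok
```

```text
tool_pos: [0.5001, -0.0471, 0.2342] force: [-1.9, 10.5, 0.7] 
tool_pos: [0.5001, -0.047, 0.2342] force: [-2.0, 9.6, 1.0]
```

Pressing at about 10 N with a sliding baseline of about 2.5 N, so the pad should be taking roughly 7 N. I'll hold for a moment, then check alignment.

```bash

python3 -m inch '[1,0,0,0,0,0,0,1,0,0,0,0,0,0,1,0,0,0,0,0,0,1,0,0,0,0,0,0]' | grep -E 'pos|^force'
python3 - <<'E'
from m import *
s=meas(); print([(round(d['p'],2),np.array(d['location'])) for t in('stop','stop_knob') for d in ctrl.mark_of(s,t)[:1]]); 
save(ctrl.snapshot('scene'),'s4'); st()
E
```

```text
tool_pos: [0.5001, -0.047, 0.2342]
force: [-2.0, 8.5, 1.4]
y -0.26706844555975784 -0.0935400932590582
-0.252 0.4421048505782093 0.5616586278651513 c 0.5019 bay 0.504
-0.232 0.44193750756528816 0.5613478276721141 c 0.5016 bay 0.5035
-0.212 0.4448340016031538 0.5644610225092748 c 0.5046 bay 0.5029
-0.192 0.44449967617664965 0.5641506475027704 c 0.5043 bay 0.5024
-0.172 0.4441652105315151 0.5638401418466241 c 0.504 bay 0.5019
-0.152 0.44383060457951834 0.5635295054583247 c 0.5037 bay 0.5014
-0.132 0.44349585823235377 0.559843781907248 c 0.5017 bay 0.5008
-0.112 0.4432167956329818 0.5595322177862934 c 0.5014 bay 0.5003
[(0.71, array([ 0.5118, -0.2898, -0.0008])), (0.93, array([ 0.5049, -0.3023,  0.086 ]))]
19.85 [ 0.5001 -0.047   0.2342] [-179.9424   -0.0111    1.4685] F [-1.551   8.5728 -0.4875] op -5.248159100365785e-05 q [ 17.056   14.9796 -33.2271  -0.0788 -41.7673  74.4713]
```

View pics/s4.png

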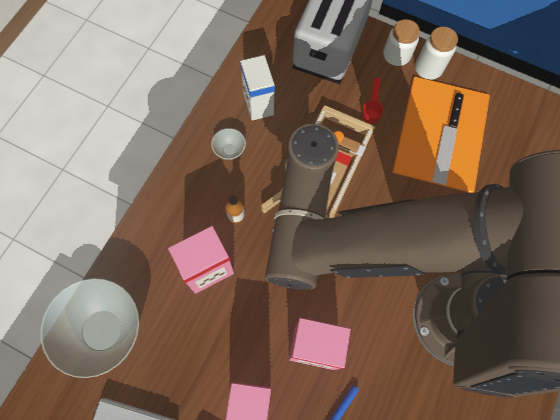

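The scene view shows the carton (red band at about 343,158) straight between the rails against the stop. The bottle, dish, cup and pink boxes are in place. Releasing.

```bash

python3 -m inch '[1,0,-3,0,0,0,0,1,0,-10,0,0,0,0,1,0,-40,0,0,0,0,1,0,-60,-40,0,0,0,1,0,-60,-80,0,0,0]' | grep -E 'pos|^force'
python3 -m inch '[1,0,-100,-60,0,0,0,1,0,-150,-60,0,0,0,1,0,-200,-60,0,0,0,1,0,-200,-60,0,0,0,1,0,-200,-60,0,0,0]' | grep -E 'pos|^force'
python3 - <<'E'
from m import *
s=meas(); save(s,'s5')
for t in('stop','stop_knob','carton_top','carton','dish','vanilla','cup'): print(t,[(round(d['p'],2),np.array(d['location'])) for d in ctrl.mark_of(s,t)[:3]])
E
```

```text
tool_pos: [0.4984, 0.014, 0.3145]
force: [0.7, 0.7, 0.4]
tool_pos: [0.4935, 0.2164, 0.3754]
force: [0.4, -0.6, 0.4]
y -0.26369555376251963 -0.0648610651429667
-0.249 0.4454465676653169 0.5616068369099912 c 0.5035 bay 0.5039
-0.229 0.44511249907739026 0.5612960149294507 c 0.5032 bay 0.5034
-0.209 0.44477829043239914 0.5609850621757656 c 0.5029 bay 0.5028
-0.189 0.4410444189911825 0.5606739785663878 c 0.5009 bay 0.5023
-0.169 0.44087685370340696 0.5603627640186996 c 0.5006 bay 0.5018
-0.149 0.4437748232737079 0.5600514184500135 c 0.5019 bay 0.5013
-0.129 0.44344005351875826 0.5597918636642543 c 0.5016 bay 0.5008
-0.109 0.44316097140164157 0.5594802776754169 c 0.5013 bay 0.5002
-0.089 0.4428259439989277 0.5591685604309226 c 0.501 bay 0.4997
y -0.31772103733222307 -0.266647881956574
-0.303 0.42597356334550635 0.5861941389938886 c 0.5061 bay 0.5053
-0.283 0.4291970777097832 0.5860922352435093 c 0.5076 bay 0.5048
stop [(0.94, array([ 0.5086, -0.2907, -0.0017]))]
stop_knob [(0.55, array([ 0.5063, -0.3017,  0.082 ]))]
carton_top [(0.93, array([0.6642, 0.1908, 0.2006])), (0.62, array([0.394 , 0.4551, 0.2018])), (0.6, array([0.313 , 0.2437, 0.2012]))]
carton [(0.85, array([0.6658, 0.1936, 0.0001])), (0.76, array([ 0.3124,  0.2412, -0.0003])), (0.58, array([ 0.4981, -0.0659,  0.0469]))]
dish [(0.59, array([ 0.7886, -0.1541, -0.0002]))]
vanilla [(0.49, array([0.6683, 0.0183, 0.0048])), (0.18, array([ 0.4522, -0.4539, -0.0056]))]
cup [(0.57, array([ 0.4532, -0.4496, -0.0022]))]
```

View pics/s5.png

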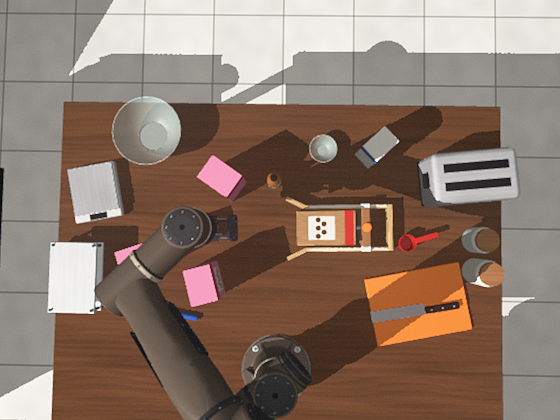

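The picture shows the carton lying straight in the bay, columns 297 to 356 at row 228, close against the stop. The gripper is clear of it and the bystanders are unmoved. I'm handing it in.

```bash
python3 -c "
from plant import ctrl; print(ctrl.close_job())"
```

```text
the job is handed in; nothing more can be done
None
```

The carton lies flat and straight in the bay against the stop's pad, after a press I estimate put about 6 N or more on it; it is released, the stop and bystanders show no movement in the camera checks, and the job is handed in (no verdict was returned).

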